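Unbolt the glass stage plate with the pull hook and draw it out

ROBOT

A 6-joint arm with a two-finger parallel gripper is mounted at the origin on the work surface. World frame = base frame: x ahead of the robot, y to its left, z up, the work surface at z = 0. Lengths are in m, angles in rad, forces in N, time in s.
With the tool pointing down it reaches from about 0.35 to 0.8 m from the base axis. Payload 7.3 kg.
Tool frame: the origin (TCP) lies between the finger pads; the fingertips stand 25 mm ahead of it and the grasp point (between the pads) lies 6 mm ahead of it (r.tip_extent is the distance from the TCP to the fingertips, in m); z points along the fingers, y is the direction in which the jaws open and shut (so a half turn about z gives the same grasp; the last joint's range is limited). The gripper opens to 85 mm and grips with 20 to 120 N. Pads are 22 mm wide; open, the fingers measure 114 mm over their backs; the gripper's body (76 mm by 85 mm) begins 54 mm behind the grasp point. The pads swing forward as they close: fully open they stand 13 mm farther back than shut.
Start: joints at [-1.369, 0.342, 1.524, -0, 1.275, -0.146], TCP at [0.179, -0.494, 0.256] pointing down, gripper open.
Joint ranges: [-2.53, 2.53], [-0.77, 2.02], [0.04, 2.7], [-1, 4.14], [0.28, 2.66], [-3.11, 3.11]. Speed limits (rad/s): [2.57, 2.57, 3.14, 3.14, 3.14, 3.14].

INTERFACE

Orientations are given as a unit quaternion [x, y, z, w].
In Python, from workcell import r, command_gripper, optics gives the robot as it stands. The module is installed in compiled form; this text tells all that it offers. Calls block until the motion is done:
- r.reach(position, orientation): joint-space move of the TCP to a pose.
- r.move_straight(position, orientation=None, speed=0.15, max_force=None): straight line of the TCP; orientation=None keeps the orientation; speed is the mean speed in m/s. With max_force (N) it stops when the force on the tool has changed by that much, and returns True; else False.
- r.movej(angles): joint-space move.
- command_gripper(opening, force=None): finger opening in m; force is the grip in N (None keeps the last); returns when the fingers have stopped.
- r.hold(seconds).
- r.solve_ik(position, orientation): joint angles nearest the present ones, or None.
- r.read_state(): the state.
- optics.get_image(name): name is "scene" or "top" or "wrist"; returns (picture, depth): 480x640x3 uint8, red, green, blue; 480x640 float32, m along the optical axis (not along the pixel's ray), 0 where there is no reading.
- optics.camera_model(name): a dict with "K" (3x3 intrinsics, pixels), "k1" (the pictures are not rectified: a ray, as slopes to the right and down, at radius r is drawn at 1 + k1 r^2 times it, then the intrinsics apply), "R" (3x3) and "t" (3): a world point X has camera coordinates R X + t; the wrist camera has in their place "tool_from_camera" (4x4, takes a point from camera to tool coordinates, whose origin is the TCP and whose axes are the flange's). Camera axes: x right, y down, z forward; pixel columns grow to the right and rows downward; lengths in m; the calibration is good to about 2 mm. A picture is of the moment at which its call begins: read the wrist's pose just before it. camera_model takes no time and is no camera call.
A pose or a line that the arm cannot do raises r.PlanningError and nothing moves.
- r.finish_job(): hands the job in, once; it reports no verdict.
The state is a dict: "time_s": time; "joint_positions": joint angles; "dq": joint speeds; "tau": joint torques, N m; "eef_pos": TCP position; "eef_rot": TCP orientation; "contact_force": force on the tool from outside, world axes, zero at the start; "torque": the same for the moment, N m; "grip_width": finger opening in m.
Only numpy, scipy, OpenCV 4.12 (cv2) and the standard library are available. Lean on these libraries where they do the work, as an engineer would, in place of code of your own. Each camera call takes 0.05 s, during which the arm holds its last target.

TASK

The glass stage plate of the measuring machine is locked by a slide bolt deep under the clear guard: take the pull hook from its stand, hook the orange eye of the bolt and draw the bolt gently all the way back until it comes up against its stop block, keeping your hand off the bolt and not knocking the guard. Lay the hook back in its stand as it was, then take the plate by its black knob and draw it slowly towards you until it comes up against both front stop screws, and leave it there. Block and screws are set anew each day, so feel for them, and do not strain them, the bolt or the part standing on the plate, nor disturb the things around.

Things in the scene. Friction and masses are not known exactly. Their poses are not given: they have to be found in the camera images.
- hook_grip (a point): Pull hook, 0.24 kg: blue handle bar 140 long, 20 wide, 24 high, with a straight steel rod of 7 diameter ahead of it, bent down at its far end. This point is where to grip, at the balance point, on the axis of handle and rod; the handle reaches from 105 behind it to 35 ahead. x along the rod to the hook, z up (hook down); flat sides, 20 apart, face +y and -y.
- hook_tip (a point): The lower end of the pull hook's downturned end: 175 ahead of hook_grip (its x) and 31.5 below it. The downturned end is vertical, 7 in diameter, flat-ended, straight for its lowest 21. Same axes as hook_grip.
- stand_seat (a point): Where hook_grip lies (within 4 along x) when the pull hook rests in its stand, 62 above the table; axes as hook_grip's at rest. Base 230 x 60 x 8 with two flared cradles: under the handle 85 behind this point (floor 50 high, 23 wide) and under the rod 85 ahead (floor 58.5 high, 11 wide); cheeks rise to 76. Between them the handle is free on both sides.
- dock: Stage bed of the machine, a dark casting fixed to the table. Origin under the centre of its deck, z up, -x its front, +y its left flank with the bolt. Deck 300 (x) x 170 (y), 40 high, with guide rails 20 high on both sides, the plate between them with 1.5 to spare each side. On the left flank, x 14 to 146 and out to y 245, a lower bolt bed, 20 high. The plate slides along x.
- guard: Clear guard over the rear half of the bed, same origin and axes as dock: a clear roof from x 18 to 142 and y -88 to 244, its underside 110 high, its rim 121 high; clear back wall at x 144; legs 8 square at x 24 and x 136, y 236. Its left side (facing +y) is open between these legs: the only way to the bolt, too low and deep for a hand.
- bolt (a joint): Slide bolt, 10 mm bar along dock y at dock x 65, 46 above the table. 0 = shot fully into the plate's notch, grows as it is drawn to dock +y (m). Starts at 0 to 0.005, clears the plate from 0.018. Fully back = eye against the stop block, somewhere from 0.024 to 0.044, not measured: feel it. Slides at 4 to 5 N, more means the block; over 15 N from the hook strains it. Stays where left.
- bolt_eye (a point): Centre of the hole in the orange pull eye at the outer end of the bolt: a flat horizontal tab 30 (x) x 36 (y), 6 thick, with a vertical round through hole of 14 diameter, its mid-height 46 above the table; free space below it down to 24 above the table. At joint value 0 it lies at dock (65, 168). x, y, z as dock's.
- stops: Front cross bar of the bed (dock x -150 to -140, top 56 above the table) with two stop screws, 8 in diameter, at dock y +45 and -45, 47 above the table. Their tips, which stop the plate's front edge, lie between dock x -136 and -116, both alike, set differently each time, not measured: feel them. Over 15 N strains them. Origin and axes as dock's.
- plate_knob (a point): Centre of the plate's black square knob (22 x 22, 28 high) on a thin post, 100 above the table; axes as dock's. At dock x -17 when the plate is home, between dock x -123 and -103 when it stands against the stop screws (86 to 106 of travel). The plate's front edge lies 13 before this point. It takes 1 to 5 N to slide; more means the screws.
- plate: The glass stage plate: grey frame 170 x 130 x 12 with a glass window, 0.65 to 0.95 kg, loose between the rails. Origin at the centre of its underside (the knob is 72 before it), x to the rear, z up. A notch in its left edge takes the bolt.
- workpiece: Stepped steel ring, 36 in diameter and 18 high, standing loose on the glass of the plate, partly under the guard; origin at the centre of its underside. It rides with the plate.
- ring_gauge: Steel ring, 60 in diameter, 18 high, on the table left of the bed: leave alone.
- gauge_block: Steel block 35 x 30 x 9 on the table near the robot: leave alone.
- tooling_ball: Steel ball on a post and foot, 46 high, foot 40 in diameter, behind the bed: leave alone.
- lens: Dark lens barrel, 44 in diameter, 60 high, on the right: leave alone.
- cleaner_jar: Amber jar, 52 in diameter, 60 high, on the left: leave alone.
- blank_a: Brass stepped blank, 32 in diameter, 26 high, in the blue parts tray on the right: leave alone.
- blank_b: Aluminium block 40 x 24 x 18 in the blue parts tray on the right: leave alone.
- bolt_stop: Slotted strip on the bolt bed carrying the bolt's steel stop block (34 x 12, top 50 above the table), clamped somewhere along it: its face towards the eye lies between dock y 210 and 230, set differently each time. Origin and axes are those of dock, not the block's place.
Mind the look-alikes: they are no part of the job. What is shaped like the part that bears stand_seat but purple or yellow is not meant.

How it is judged:
By the outcome, as a careful person would: the job done as asked, in the order asked, and still so for the second after the job is handed in, with the robot touching nothing.
It also fails if it takes over 72 s, if anything falls off the work surface, if the arm or the gripper's body presses on something with over 40 N, if the wrist force passes 120 N, or if a joint passes its speed limit or range.

## Working session

There is one attempt and no reset: what is moved stays moved. The work goes in short steps, each a Python script; the robot and the scene stay as the last script left them, time stands still between calls to the robot, and variables do not carry over. Pictures are saved under pics/ and viewed, and the job is handed in when it is done.

```bash
ls; mkdir -p pics
python3 - <<'E'
from workcell import r, command_gripper, optics
import cv2,numpy as np
for n in ("scene","top","wrist"):
    p,d=optics.get_image(n); cv2.imwrite(f"pics/{n}0.png",p[:,:,::-1]); np.savez(f"pics/{n}0.npz",p=p,d=d)
    m=optics.camera_model(n); print(n,{k:np.round(v,4).tolist() for k,v in m.items()})
s=r.read_state(); print({k:np.round(v,3).tolist() for k,v in s.items()}, r.tip_extent)
E
```

```text
pics
scene {'K': [[495.8431, 0.0, 324.9227], [0.0, 495.8431, 232.854], [0.0, 0.0, 1.0]], 'k1': 0.0443, 'R': [[0.4626, 0.8866, -0.0002], [0.6696, -0.3495, -0.6554], [-0.5811, 0.303, -0.7553]], 't': [-0.2659, -0.2312, 1.6196]}
top {'K': [[527.7683, 0.0, 330.0747], [0.0, 527.7683, 237.36], [0.0, 0.0, 1.0]], 'k1': 0.0516, 'R': [[0.0158, -0.9999, -0.0054], [-0.9917, -0.015, -0.1278], [0.1277, 0.0073, -0.9918]], 't': [0.0683, 0.4878, 1.5022]}
wrist {'K': [[358.8919, 0.0, 324.7873], [0.0, 358.8919, 241.4781], [0.0, 0.0, 1.0]], 'k1': -0.0257, 'tool_from_camera': [[-0.001, -0.9496, -0.3136, 0.0802], [1.0, -0.0006, -0.0012, -0.0011], [0.0009, -0.3136, 0.9496, -0.1171], [0.0, 0.0, 0.0, 1.0]]}
{'time_s': 0.15, 'joint_positions': [-1.369, 0.343, 1.525, -0.0, 1.275, -0.146], 'dq': [-0.002, -0.003, -0.002, -0.003, 0.001, -0.001], 'tau': [0.001, -43.391, -24.615, -0.0, 0.006, 0.0], 'eef_pos': [0.179, -0.493, 0.256], 'eef_rot': [0.985, 0.173, -0.0, -0.001], 'contact_force': [0.256, -0.032, -0.184], 'torque': [-0.014, 0.008, -0.052], 'grip_width': 0.086} 0.025
```

View pics/scene0.png

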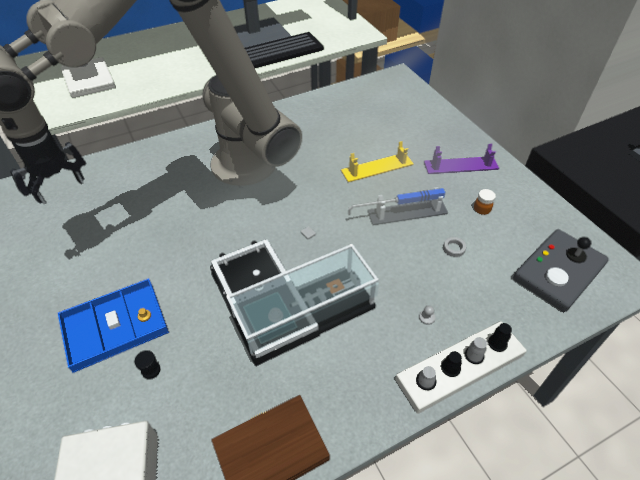

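View pics/top0.png

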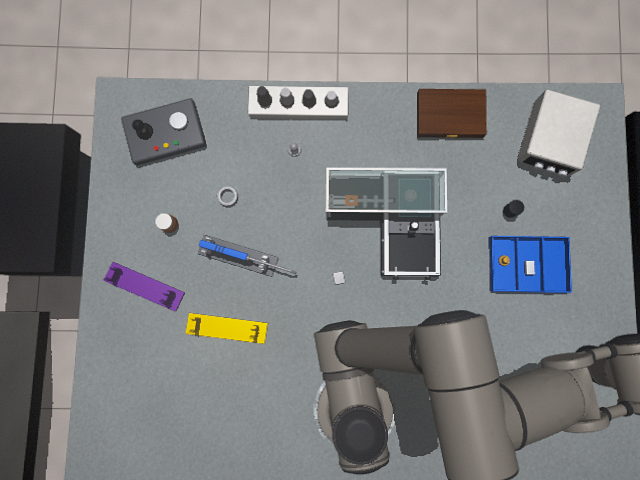

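The scene view shows the hook (blue handle) lying in a grey stand at about (410,200). The purple stand at (462,160) and the yellow stand at (377,165) are empty look-alikes. In the top view the hook is at (235,252) with its tip at (295,275), purple at (145,285), yellow at (227,328), the guarded bed at (400,215), the orange eye at (350,200) and the knob at (414,226). I choose the grey stand with the blue hook and check it in close crops.

```bash
cat > h.py <<'E'
from workcell import r, command_gripper, optics
import cv2,numpy as np
from scipy.spatial.transform import Rotation as Rn
def cam(n,state=None):
    m=optics.camera_model(n)
    if n=="wrist":
        T=np.eye(4);T[:3,:3]=Rn.from_quat(state["eef_rot"]).as_matrix();T[:3,3]=state["eef_pos"]
        C=np.linalg.inv(T@m["tool_from_camera"]);return np.array(m["K"]),m["k1"],C[:3,:3],C[:3,3]
    return np.array(m["K"]),m["k1"],np.array(m["R"]),np.array(m["t"])
def ray(c,uv):
    K,k,R,t=c; uv=np.atleast_2d(np.float64(uv))
    p=cv2.undistortPoints(uv[:,None],K,np.array([k,0,0,0.]),None,None,None) if False else cv2.undistortPoints(uv[:,None],K,np.array([k,0,0,0.]))
    p=p[:,0]; return np.c_[p,np.ones(len(p))]
def at_z(c,uv,z):
    K,k,R,t=c; d=ray(c,uv)@R; o=-R.T@t   # d=R^T ray
    z=np.broadcast_to(z,len(d)); return o+d*((z-o[2])/d[:,2])[:,None]
def at_d(c,uv,dep):
    K,k,R,t=c; p=ray(c,uv)*np.atleast_1d(dep)[:,None]; return (p-t)@R
def proj(c,X):
    K,k,R,t=c
    return cv2.projectPoints(np.float64(np.atleast_2d(X)),cv2.Rodrigues(R)[0],t,K,np.array([k,0,0,0.]))[0][:,0]
def crop(p,x0,y0,x1,y1,s,fn):
    cv2.imwrite(fn,cv2.resize(p[y0:y1,x0:x1,::-1],None,fx=s,fy=s,interpolation=cv2.INTER_CUBIC))
E
python3 - <<'E'
from h import *
p=np.load("pics/top0.npz")["p"]
crop(p,180,215,310,300,6,"pics/c_hook.png")
crop(p,315,155,460,290,4,"pics/c_dock.png")
E
```

```text
(no output)
```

View pics/c_hook.png

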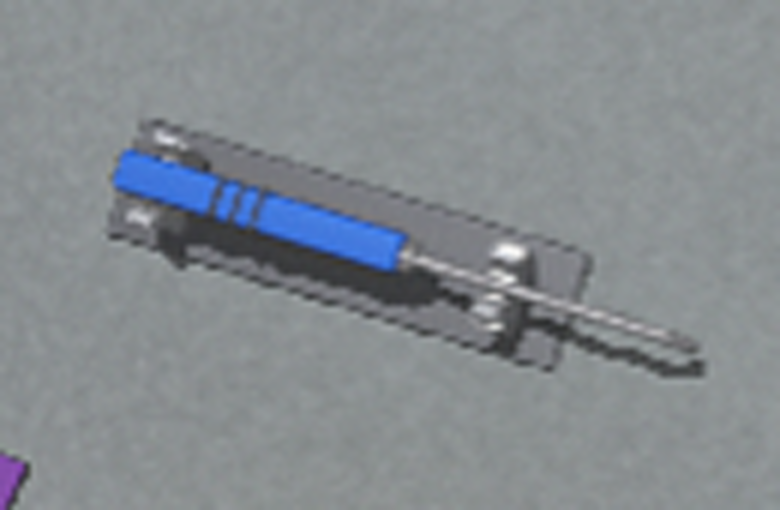

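View pics/c_dock.png

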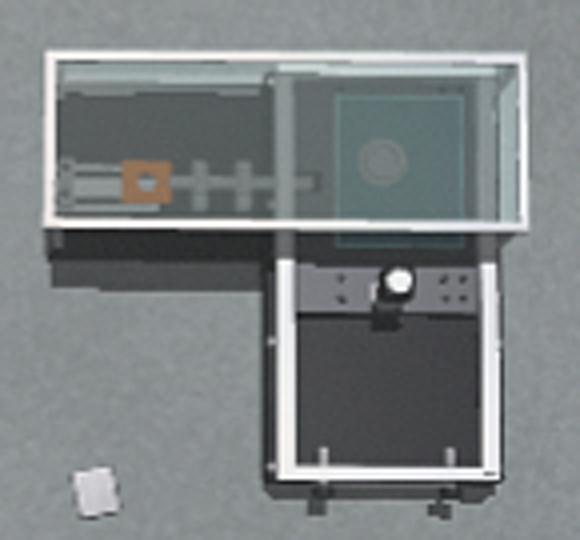

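The crops confirm it. The hook lies in the grey stand, with the blue handle from (118,170) to (405,250) and the tip at (697,343). The eye's hole is at crop (147,184) and the knob at (398,280). Next I compute coarse poses.

Run:
```python
from h import *
c=cam("top"); z=np.load("pics/top0.npz");p=z["p"]
hsv=cv2.cvtColor(p,cv2.COLOR_RGB2HSV)
m=cv2.inRange(hsv,(100,120,100),(125,255,255)); m[:, :180]=0;m[:,310:]=0;m[:215]=0;m[300:]=0
ys,xs=np.nonzero(m); X=at_z(c,np.c_[xs,ys].astype(float),0.074)
rc=cv2.minAreaRect((X[:,:2]*1000).astype(np.float32)); print("handle",rc)
tip=at_z(c,[[180+697/6,215+343/6]],0.0655); print("rod end",tip)
e0=np.array(at_z(c,[[180+118/6,215+170/6],[180+402/6,215+250/6]],0.074)); print(e0)
def cd(u,v): return [315+u/4-.375,155+v/4-.375]
for nm,uv,zz in [("rim TL",(45,52),.121),("rim TR",(527,52),.121),("rim BR",(527,230),.121),("rim BL",(45,228),.121),("front bar L",(277,479),.056),("front bar R",(498,479),.056),("eye",(147,184),.049),("knob",(398,280),.114),("rod/plate front L",(297,313),.052),("R",(478,316),.052),("ring",(382,162),.07)]:
    print(nm,at_z(c,[cd(*uv)],zz).round(4))
d=z["d"]
for uv in [(147,184),(398,280),(160,56)]:
    q=cd(*uv);dd=d[int(q[1]+.5),int(q[0]+.5)];print(uv,dd,at_d(c,[q],dd))
```

```text
handle ((441.7615661621094, 377.2632751464844), (138.67333984375, 19.29676628112793), 73.84759521484375)
rod end [[0.3820394 0.1695035 0.0655   ]]
[[0.45872734 0.44235755 0.074     ]
 [0.42300706 0.30805649 0.074     ]]
rim TL [[0.6704 0.0899 0.121 ]]
rim TR [[ 0.6747 -0.2438  0.121 ]]
rim BR [[ 0.5497 -0.2425  0.121 ]]
rim BL [[0.5464 0.0878 0.121 ]]
front bar L [[ 0.3802 -0.0783  0.056 ]]
front bar R [[ 0.3828 -0.2339  0.056 ]]
eye [[0.5927 0.0157 0.049 ]]
knob [[ 0.5149 -0.1554  0.114 ]]
rod/plate front L [[ 0.4996 -0.0926  0.052 ]]
R [[ 0.4993 -0.2218  0.052 ]]
ring [[ 0.6068 -0.1511  0.07  ]]
(147, 184) 1.4608519 [[0.57914065 0.01787345 0.1163292 ]]
(398, 280) 1.4523909 [[ 0.51468212 -0.15521712  0.115281  ]]
(160, 56) 1.4643188 [[0.66786175 0.01012099 0.12419713]]
```

```bash
cat >> h.py <<'E'
def quat(hx_yaw,s=1):
    """tool down; tool x = s * direction at yaw"""
    x=s*np.array([np.cos(hx_yaw),np.sin(hx_yaw),0]); z=np.array([0,0,-1.]); y=np.cross(z,x)
    return Rn.from_matrix(np.c_[x,y,z]).as_quat()
E
python3 - <<'E'
from h import *
e=np.array([[0.45872734,0.44235755],[.38204,.1695]]); v=e[1]-e[0]; yh=np.arctan2(v[1],v[0])
# handle axis from rect
ang=np.deg2rad(73.85)-np.pi; print("yaw hook",yh,ang)
u=np.array([np.cos(ang),np.sin(ang)])
g=np.array([.44176,.37726])+.035*u; print("grip",g)
yd=.012
for s in (1,-1):
  for nm,pos,yaw in [("pick",[*g,.068],ang),("above",[*g,.25],ang),("eye",[.595,.191,.072],-np.pi/2+yd),("out",[.595,.34,.1],-np.pi/2+yd),("knob",[.514,-.156,.106],np.pi+yd),("knobend",[.41,-.156,.106],np.pi+yd)]:
    q=r.solve_ik(pos,quat(yaw,s)); print(s,nm,None if q is None else np.round(q,2))
c=cam("top");print("camC",-c[2].T@c[3])
for n,uv in [("ring",(228,197)),("jar",(167,223)),("ball",(294,149)),("block",(338,278)),("stand",(240,255))]: print(n,at_z(c,[uv],.02).round(3))
print(r.read_state()["time_s"])
E
```

```text
yaw hook -1.844780893380909 -1.8526670009919808
grip [0.43202465 0.34364121]
1 pick [ 0.53  0.61  1.67 -0.    0.86 -2.33]
1 above [ 0.53  0.4   1.46 -0.    1.29 -2.33]
1 eye [ 0.19  0.71  1.45 -0.    0.99 -2.97]
1 out [ 0.41  0.77  1.22 -0.    1.15 -2.75]
1 knob [-0.44  0.53  1.68 -0.    0.93 -2.02]
1 knobend [-0.54  0.39  1.95 -0.    0.8  -2.12]
-1 pick [ 0.53  0.61  1.67 -0.    0.86  0.81]
-1 above [ 0.53  0.4   1.46 -0.    1.29  0.81]
-1 eye [ 0.19  0.71  1.45 -0.    0.99  0.18]
-1 out [ 0.41  0.77  1.22 -0.    1.15  0.4 ]
-1 knob [-0.44  0.53  1.68 -0.    0.93  1.12]
-1 knobend [-0.54  0.39  1.95 -0.    0.8   1.02]
camC [0.29089848 0.06455455 1.55251572]
ring [[0.604 0.379 0.02 ]]
jar [[0.523 0.554 0.02 ]]
ball [[0.753 0.188 0.02 ]]
block [[0.37  0.051 0.02 ]]
stand [[0.432 0.337 0.02 ]]
0.15
```

Run:
```python
from h import *
t=r.read_state()["time_s"]
r.reach([.54,-.03,.36],quat(-np.pi/2+.012,-1))
s=r.read_state();p,d=optics.get_image("wrist"); np.savez("pics/w1.npz",p=p,d=d,pos=s["eef_pos"],rot=s["eef_rot"]);cv2.imwrite("pics/w1.png",p[:,:,::-1]);print(s["time_s"]-t,s["contact_force"])
r.reach([.432,.3436,.26],quat(-1.849,-1))
s=r.read_state();p,d=optics.get_image("wrist"); np.savez("pics/w2.npz",p=p,d=d,pos=s["eef_pos"],rot=s["eef_rot"]);cv2.imwrite("pics/w2.png",p[:,:,::-1]);print(s["time_s"]-t,s["contact_force"])
```

```text
2.1417 [-0.55250732  0.48902178  0.07058988]
3.6833 [-0.86982753 -0.07468597 -0.09900987]
```

View pics/w1.png

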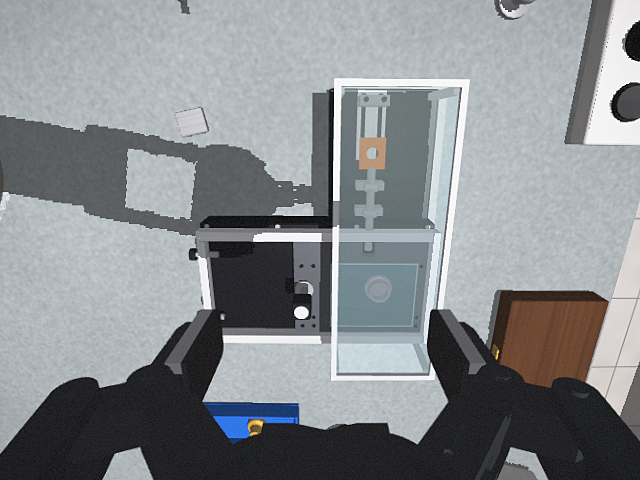

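View pics/w2.png

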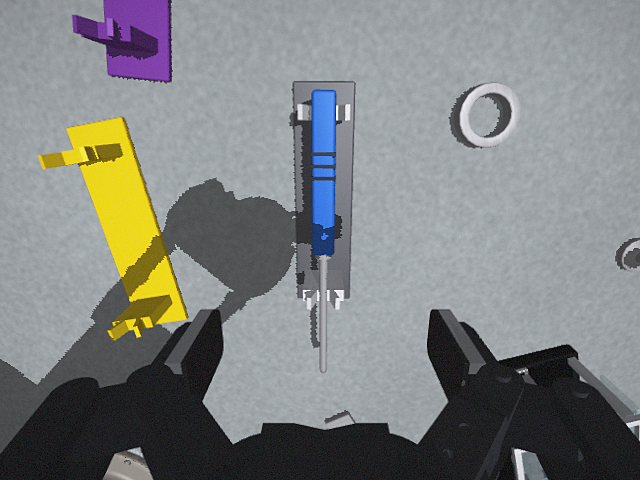

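The w1 picture shows the eye's hole at (372,153), the guard rim around it and the knob at (301,311). The w2 picture shows the hook in the grey stand, handle from (323,90) to (323,255) and rod end at (323,370), nearly square to my jaws. I refine from these.

Run:
```python
from h import *
z=np.load("pics/w1.npz");c=cam("wrist",dict(eef_pos=z["pos"],eef_rot=z["rot"]));p=z["p"]
crop(p,325,70,475,240,4,"pics/c1.png"); crop(p,190,205,340,350,4,"pics/c2.png")
for nm,uv,h in [("eye",(372,153),.049),("rim TL",(334,80),.121),("rim TR",(469,80),.121),("rim BR",(434,380),.121),("rim BL",(332,380),.121)]: print(nm,at_z(c,[uv],h).round(4))
z=np.load("pics/w2.npz");c=cam("wrist",dict(eef_pos=z["pos"],eef_rot=z["rot"]));p=z["p"];d=z["d"]
hsv=cv2.cvtColor(p,cv2.COLOR_RGB2HSV)
m=cv2.inRange(hsv,(100,120,60),(125,255,255)); m[:, :290]=0;m[:,360:]=0;m[280:]=0;m[:80]=0
ys,xs=np.nonzero(m);X=at_d(c,np.c_[xs,ys].astype(float),d[ys,xs]);print("z pct",np.percentile(X[:,2],[5,50,95]))
k=X[:,2]>np.median(X[:,2])-.004;X=at_z(c,np.c_[xs,ys].astype(float)[k],.074)
rc=cv2.minAreaRect((X[:,:2]*1000).astype(np.float32)); print(rc, cv2.boxPoints(rc).round(1).tolist())
print("rod end",at_z(c,[(323,372)],.062))
for nm,uv in [("stand base",[(294,82),(355,82),(350,299),(296,297)])]: print(at_z(c,uv,.008).round(4))
```

```text
eye [[0.5928 0.0183 0.049 ]]
rim TL [[0.5458 0.0885 0.121 ]]
rim TR [[0.6695 0.0902 0.121 ]]
rim BR [[ 0.672  -0.2411  0.121 ]]
rim BL [[ 0.5492 -0.242   0.121 ]]
z pct [0.07148196 0.07321876 0.07453748]
((440.7665100097656, 380.17578125), (137.02505493164062, 19.63616943359375), 73.79501342773438) [[412.20001220703125, 317.1000061035156], [431.1000061035156, 311.6000061035156], [469.29998779296875, 443.20001220703125], [450.5, 448.70001220703125]]
rod end [[0.38357743 0.18278791 0.062     ]]
[[0.4365 0.4658 0.008 ]
 [0.4921 0.4498 0.008 ]
 [0.4291 0.2299 0.008 ]
 [0.3704 0.2494 0.008 ]]
```

View pics/c1.png

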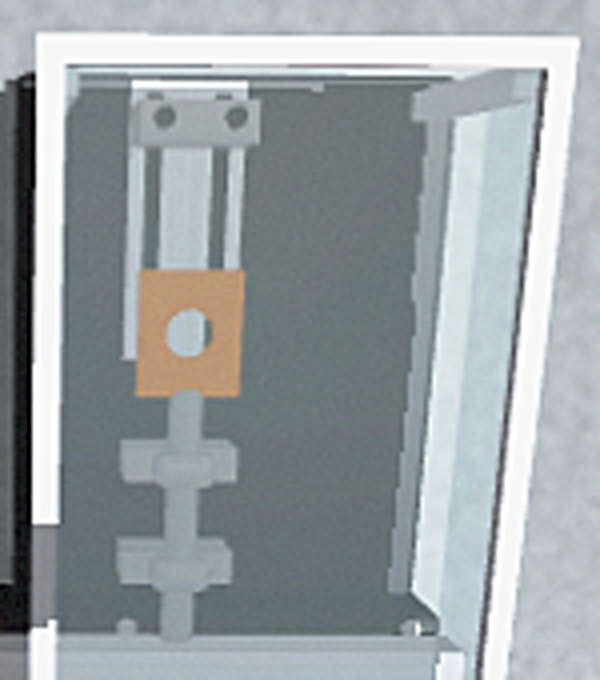

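View pics/c2.png

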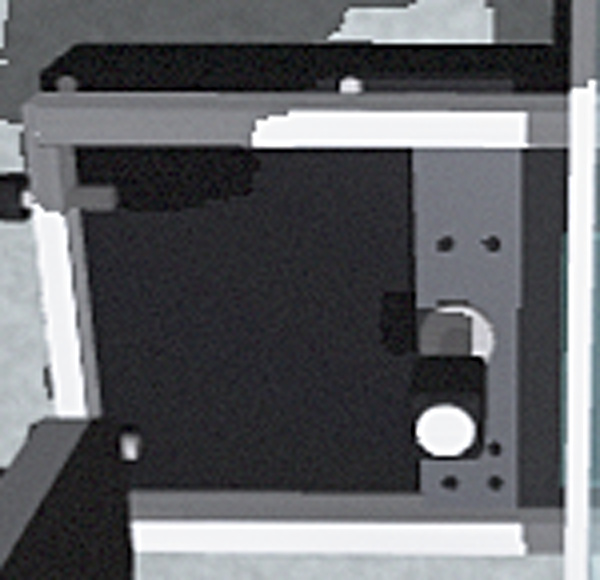

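Run:
```python
from h import *
import json
yh=np.deg2rad(73.82)-np.pi; q=quat(yh,-1); g=[.4315,.3451]
t=r.read_state()["time_s"]
r.move_straight([*g,.12],q,speed=.15)
r.move_straight([*g,.068],q,speed=.06,max_force=8)
s=r.read_state();print(s["eef_pos"],s["contact_force"],s["time_s"]-t)
command_gripper(0.012,force=60)
s=r.read_state();print(s["eef_pos"],s["contact_force"],s["grip_width"],s["time_s"]-t)
json.dump(dict(pos=[*g,.068],act=list(s["eef_pos"]),yaw=yh),open("seat.json","w"))
r.move_straight([*g,.13],q,speed=.08)
s=r.read_state();print(s["eef_pos"],s["contact_force"],s["torque"],s["grip_width"],s["time_s"])
for n in("top","scene"):
    p,d=optics.get_image(n);np.savez(f"pics/{n}3.npz",p=p,d=d);cv2.imwrite(f"pics/{n}3.png",p[:,:,::-1])
```

```text
[0.43173923 0.34524441 0.06831303] [ 0.21889704 -0.66214382  0.85320299] 2.0999999999999996
[0.4316114  0.34517371 0.06827233] [0.97371064 0.09482705 3.16379873] 0.01911671919577247 2.7084
[0.43115997 0.34488827 0.12948161] [-0.51057672 -0.25966371 -2.9949988 ] [0.01445988 0.05339338 0.03904848] 0.019030223230446494 7.5167
```

View pics/scene3.png

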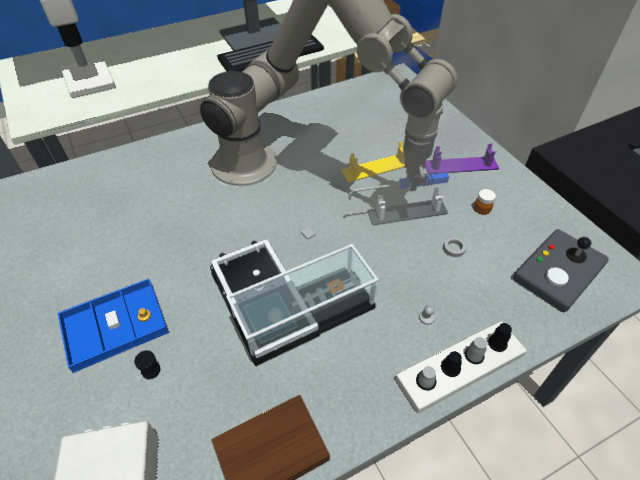

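View pics/top3.png

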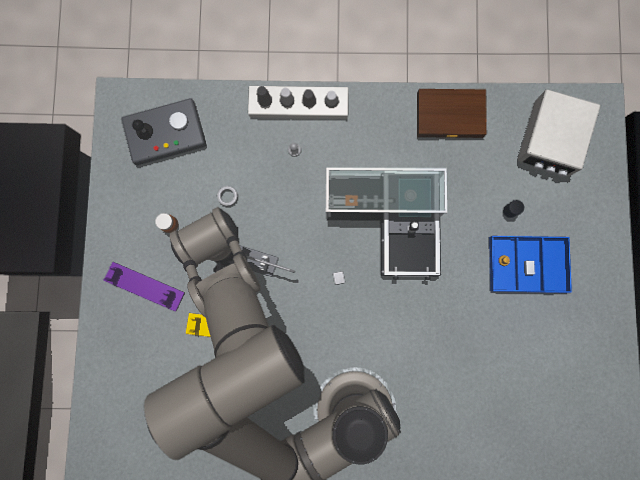

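The hook is held, level and clear of the stand (scene: grip at (420,180); top: rod end at (295,278)). I stage it before the open side of the guard and check the tip.

Run:
```python
from h import *
yd=.012;q=quat(-np.pi/2+yd,-1)
r.move_straight([.591,.325,.13],q,speed=.15)
r.move_straight([.591,.325,.0975],q,speed=.08)
s=r.read_state();print(s["eef_pos"],s["contact_force"],s["grip_width"],s["time_s"], Rn.from_quat(s["eef_rot"]).as_matrix().round(4).tolist())
u=np.array([np.sin(yd),-np.cos(yd),0]);g=np.array(s["eef_pos"])-[0,0,.0063]
tip=g+.175*u-[0,0,.0315]; print("tip pred",tip)
for n in("top","scene"):
    p,d=optics.get_image(n);np.savez(f"pics/{n}4.npz",p=p,d=d)
    c=cam(n);uv=proj(c,[tip,tip+[0,0,.035],g+.1*u]);print(n,uv.round(1).tolist())
    x,y=uv[0].astype(int);crop(p,x-50,y-40,x+50,y+40,7,f"pics/{n}4c.png")
```

```text
[0.59086412 0.32497329 0.09698346] [ 0.21384019 -0.01175179 -1.8809303 ] 0.018827032475615763 9.4 [[-0.012, 0.9999, -0.0008], [0.9999, 0.012, -0.0003], [-0.0003, -0.0008, -1.0]]
tip pred [0.59296407 0.14998589 0.05918346]
top [[304.9, 199.1], [304.2, 196.7], [277.7, 196.8]]
scene [[379.9, 261.9], [381.1, 253.4], [405.7, 243.4]]
```

View pics/scene4c.png

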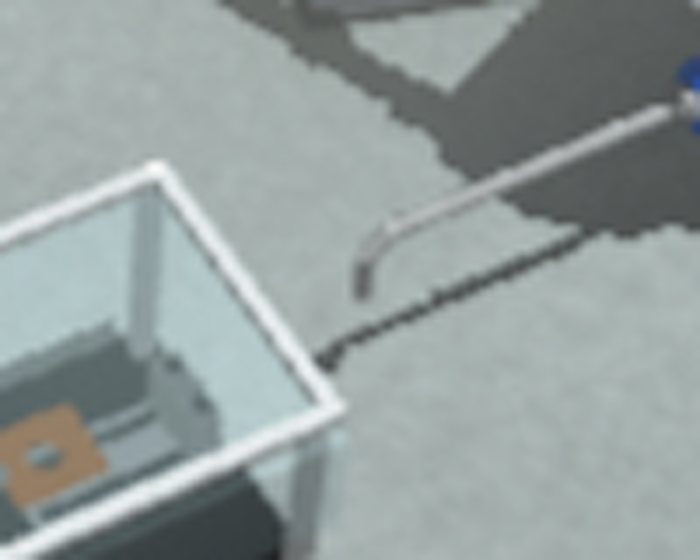

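View pics/top4c.png

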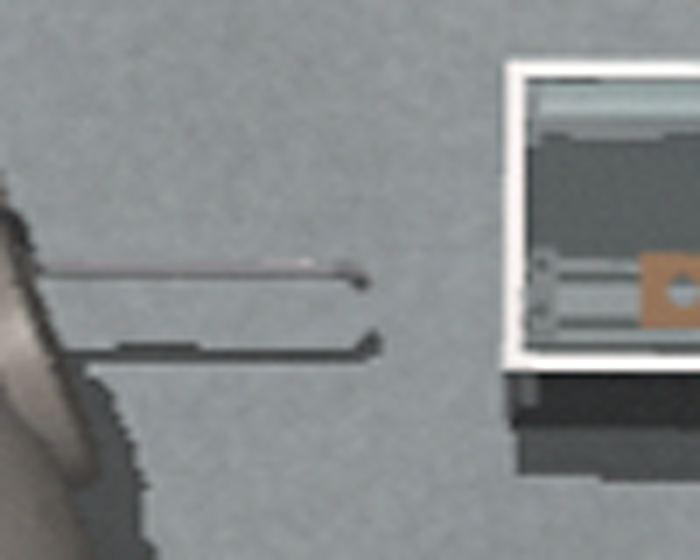

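Run:
```python
from h import *
yd=.012
print(r.move_straight([.5911,.1922,.0978],speed=.07,max_force=6))
s=r.read_state();print(s["eef_pos"],s["contact_force"],s["grip_width"],s["time_s"])
u=np.array([np.sin(yd),-np.cos(yd),0]);g=np.array(s["eef_pos"])-[0,0,.0063]
tip=g+.175*u-[0,0,.0315]; print("tip pred",tip)
for n in("top","scene"):
    p,d=optics.get_image(n);np.savez(f"pics/{n}5.npz",p=p,d=d)
    c=cam(n);uv=proj(c,[tip,[.5932,.0172,.049]]);print(n,uv.round(1).tolist())
    x,y=uv[0].astype(int);print(x,y);crop(p,x-35,y-30,x+35,y+30,10,f"pics/{n}5c.png")
```

```text
False
[0.59104774 0.19252657 0.09776677] [-0.07487293 -0.08568813 -2.34080013] 0.0195102763298616 11.55
tip pred [0.59314769 0.01753917 0.05996677]
top [[350.9, 199.7], [350.9, 200.4]]
350 199
scene [[334.6, 281.2], [334.4, 283.9]]
334 281
```

View pics/scene5c.png

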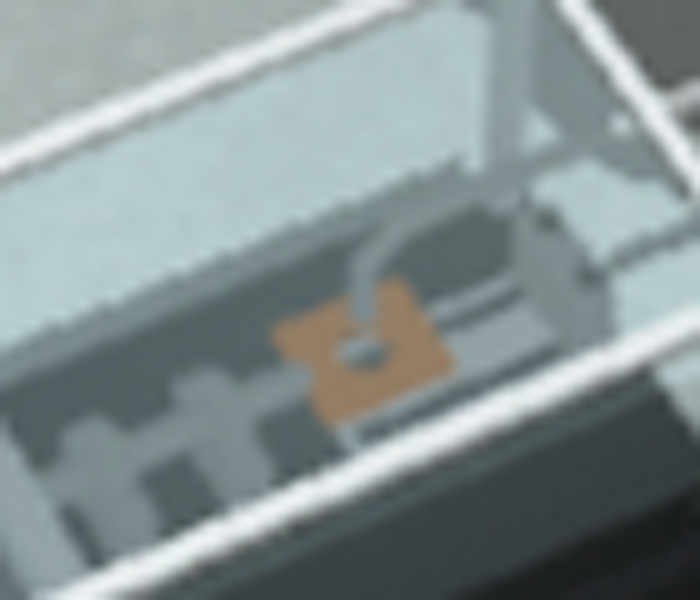

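View pics/top5c.png

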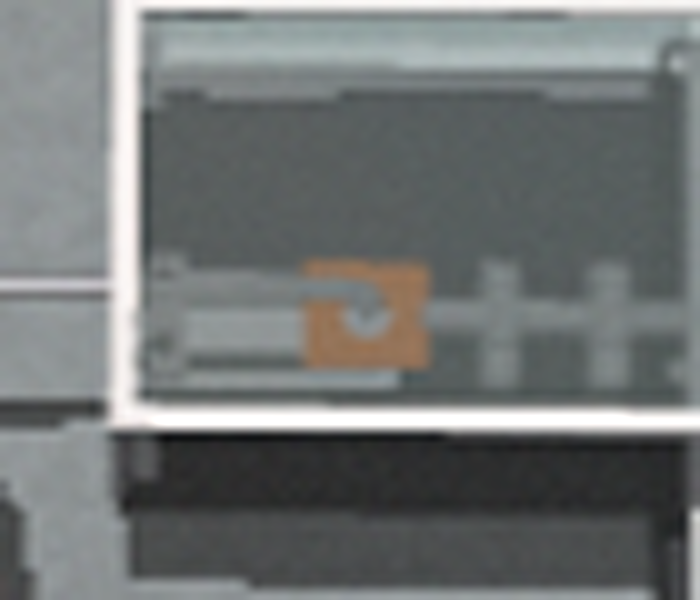

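Both views show the tip right over the hole. In the scene crop the tip is at (364,320) and the hole at (362,351). In the top crop the tip is at about (369,298) and the hole at (368,313). Both fit the predicted offset within about 1 mm. I lower it in with a force guard.

Run:
```python
from h import *
yd=.012
print(r.move_straight([.5911,.1922,.0715],speed=.03,max_force=4))
s=r.read_state();print(s["eef_pos"],s["contact_force"],s["torque"],s["grip_width"],s["time_s"])
for n in("top","scene"):
    p,d=optics.get_image(n);np.savez(f"pics/{n}6.npz",p=p,d=d)
    x,y={"top":(350,199),"scene":(334,281)}[n];crop(p,x-35,y-30,x+35,y+30,10,f"pics/{n}6c.png")
```

```text
False
[0.5912539  0.19223552 0.07172839] [-0.82772843  0.36479563 -1.87362256] [0.0328575  0.00984704 0.03234979] 0.0189674181984514 12.675
```

View pics/scene6c.png

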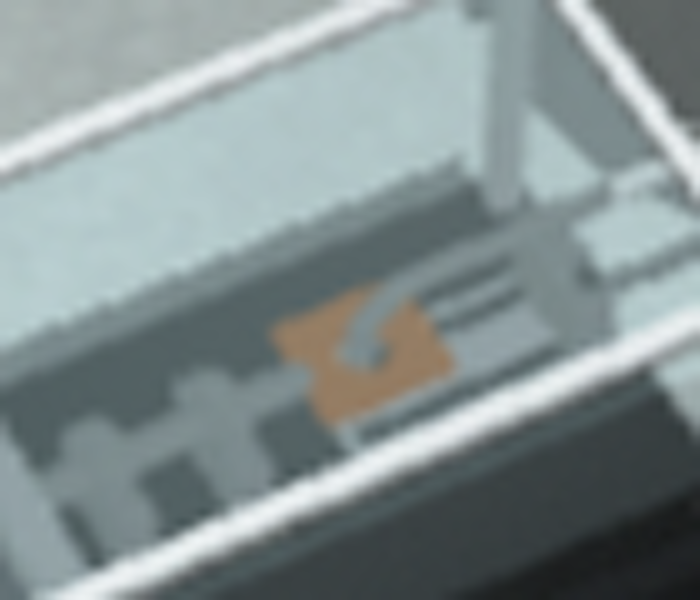

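The tip is down in the eye at crop (365,350) with no contact force. I draw the bolt slowly.

Run:
```python
from h import *
yd=.012;dv=np.array([-np.sin(yd),np.cos(yd),0])
s=r.read_state();p0=np.array([.5911,.1922,.0715]);f0=np.array(s["contact_force"])
hit=False
for L,v in [(.012,.012),(.056,.012)]:
    hit=r.move_straight(p0+L*dv,speed=v,max_force=8.5)
    s=r.read_state();print(L,hit,((np.array(s["eef_pos"])-p0)@dv*1000).round(2),np.round(np.array(s["contact_force"])-f0,2),s["time_s"],s["grip_width"])
    if hit:break
```

```text
0.012 False 12.07 [-0.58 -3.59 -0.7 ] 13.925 0.019048645234129236
0.056 True 37.82 [ 2.21 -1.82 -0.13] 16.0833 0.019266985844932517
```

Run:
```python
from h import *
z=np.load("pics/w1.npz");c=cam("wrist",dict(eef_pos=z["pos"],eef_rot=z["rot"]))
print(at_z(c,[(373.7,106.3)],.05),at_z(c,[(372.3,137)],.049))
r.hold(.2);s=r.read_state();print(s["eef_pos"],s["contact_force"])
for n in("top","scene"):
    p,d=optics.get_image(n);np.savez(f"pics/{n}7.npz",p=p,d=d)
    x,y={"top":(345,199),"scene":(344,281)}[n];crop(p,x-35,y-30,x+35,y+30,10,f"pics/{n}7c.png")
```

```text
[[0.59246281 0.06969543 0.05      ]] [[0.59263409 0.0365256  0.049     ]]
[0.58970067 0.22947228 0.06980715] [ 0.68861894  0.36512554 -2.30450638]
```

View pics/scene7c.png

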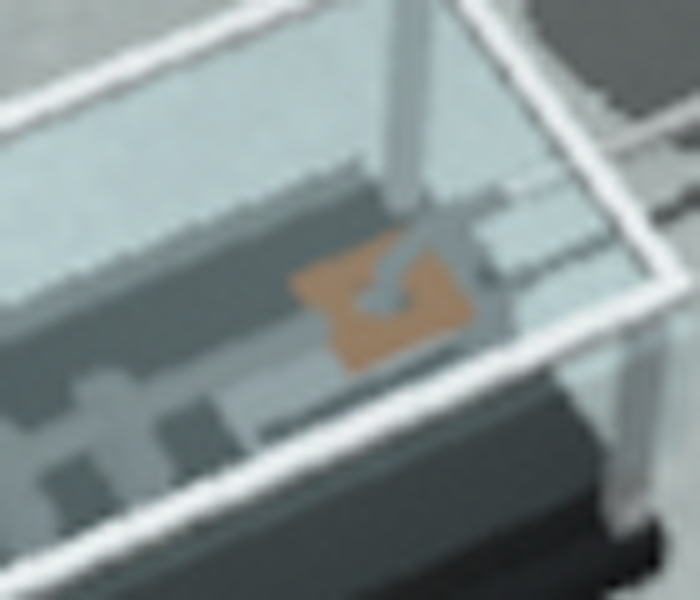

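View pics/top7c.png

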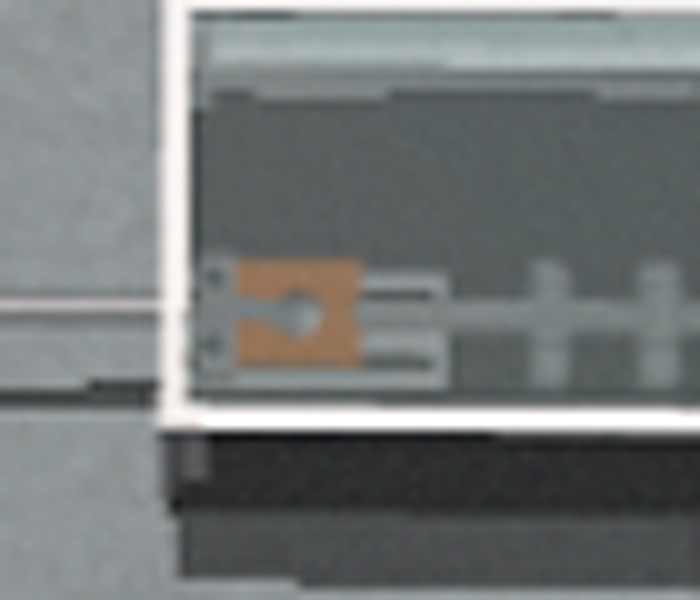

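The pictures show the eye's edge flush against the block (top crop x≈237, scene crop (475,290)). The travel of about 34 mm agrees with the 33 mm gap I measured. I confirm with one small tug, then centre the hook in the hole, lift it and withdraw.

Run:
```python
from h import *
yd=.012;dv=np.array([-np.sin(yd),np.cos(yd),0]);p0=np.array([.5911,.1922,.0715])
def rep(m):
    s=r.read_state();print(m,((np.array(s["eef_pos"])-p0)@dv*1000).round(2),np.round(s["eef_pos"],4),np.round(s["contact_force"],2),round(s["time_s"],2))
rep("pre")
h=r.move_straight(p0+.0415*dv,speed=.01,max_force=7.5);rep(h)
h=r.move_straight(p0+.0345*dv,speed=.02,max_force=5);rep(("back",h))
```

```text
pre 37.08 [0.5895 0.2293 0.0696] [ 1.23 -0.79 -2.56] 16.38
True 37.3 [0.5894 0.2295 0.0693] [-0.18 -1.23 -2.01] 16.72
('back', False) 34.44 [0.5906 0.2266 0.0714] [-0.57 -0.64 -2.09] 17.07
```

Run:
```python
from h import *
yd=.012;dv=np.array([-np.sin(yd),np.cos(yd),0]);p0=np.array([.5911,.1922,.0715])+.0342*dv
def rep(m):
    s=r.read_state();print(m,np.round(s["eef_pos"],4),np.round(s["contact_force"],2),round(s["time_s"],2),s["grip_width"])
h=r.move_straight(p0+[0,0,.0265],speed=.03,max_force=4);rep(h)
if not h:
    h=r.move_straight(p0+.11*dv+[0,0,.0265],speed=.08,max_force=6);rep(h)
    for n in("top","scene"):
        p,d=optics.get_image(n);np.savez(f"pics/{n}8.npz",p=p,d=d)
        x,y={"top":(325,199),"scene":(354,271)}[n];crop(p,x-50,y-40,x+50,y+40,7,f"pics/{n}8c.png")
```

```text
False [0.5905 0.2264 0.0978] [-0.22 -0.2  -2.01] 18.11 0.019193914164140326
False [0.5895 0.3359 0.098 ] [-0.78  0.29 -2.12] 19.63 0.019093329119374943
```

View pics/top8c.png

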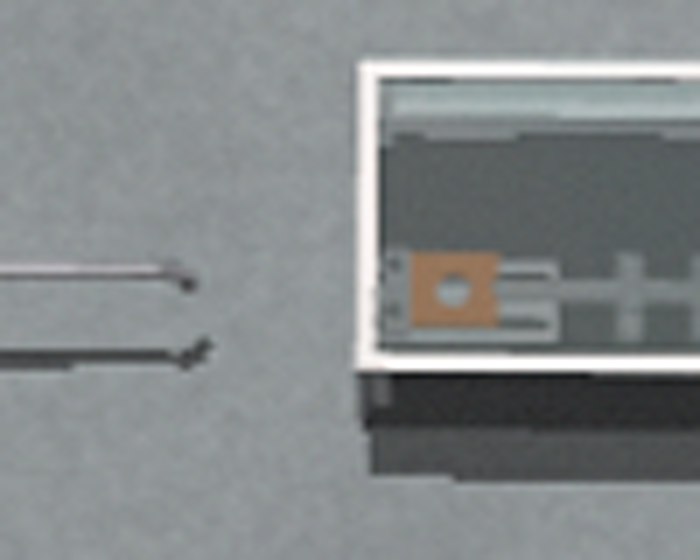

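View pics/scene8c.png

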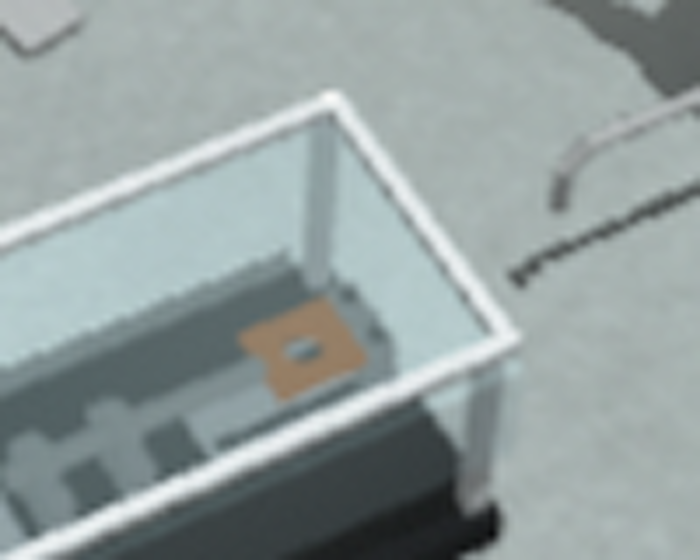

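The bolt stands against its block and the hook is free, its tip at top crop (187,284) as predicted, so it has not slipped. I lay it back.

Run:
```python
from h import *
import json
S=json.load(open("seat.json"));q=quat(S["yaw"],-1);x,y,_=S["pos"]
def rep(m):
    s=r.read_state();print(m,np.round(s["eef_pos"],4),np.round(s["contact_force"],2),round(s["time_s"],2),s["grip_width"])
r.move_straight([.5896,.3359,.135],speed=.1)
r.move_straight([x,y,.135],q,speed=.15)
rep("above")
h=r.move_straight([x,y,.085],q,speed=.08,max_force=6);rep(h)
h=r.move_straight([x,y,.0682],q,speed=.025,max_force=5);rep(h)
```

```text
above [0.4322 0.3451 0.135 ] [ 0.12 -0.41 -2.57] 21.46 0.019126783415255616
False [0.4318 0.3452 0.0853] [ 0.43  0.69 -2.42] 22.23 0.01933512964428451
True [0.4312 0.3449 0.0682] [ 0.05 -0.46  5.19] 22.89 0.01932875380715037
```

Run:
```python
from h import *
import json
S=json.load(open("seat.json"));q=quat(S["yaw"],-1);x,y,_=S["pos"]
command_gripper(.06)
r.move_straight([x,y,.14],q,speed=.1)
r.move_straight([x,y,.26],q,speed=.2)
s=r.read_state();p,d=optics.get_image("wrist");np.savez("pics/w9.npz",p=p,d=d,pos=s["eef_pos"],rot=s["eef_rot"]);cv2.imwrite("pics/w9.png",p[:,:,::-1]);print(s["time_s"],s["contact_force"])
c=cam("wrist",s);hsv=cv2.cvtColor(p,cv2.COLOR_RGB2HSV)
m=cv2.inRange(hsv,(100,120,60),(125,255,255)); m[:, :290]=0;m[:,360:]=0;m[280:]=0;m[:80]=0
ys,xs=np.nonzero(m);X=at_d(c,np.c_[xs,ys].astype(float),d[ys,xs]);print("z pct",np.percentile(X[:,2],[5,50,95]))
k=X[:,2]>np.median(X[:,2])-.004;X=at_z(c,np.c_[xs,ys].astype(float)[k],.074)
print(cv2.minAreaRect((X[:,:2]*1000).astype(np.float32)))
```

```text
24.9833 [ 0.07084357 -0.7516478  -0.00329486]
z pct [0.07155805 0.07324787 0.0745846 ]
((440.0364990234375, 380.13494873046875), (137.38938903808594, 19.663925170898438), 73.72207641601562)
```

View pics/w9.png

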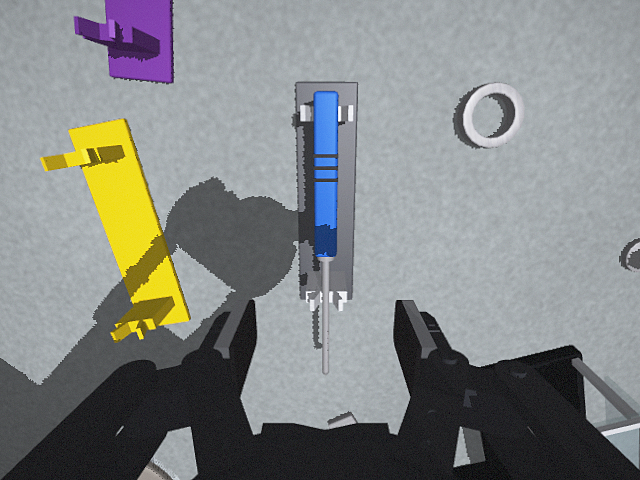

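The hook is back in its stand as before (handle centre within 1 mm, yaw within 0.1°; handle at (325,90) to (325,257) in the picture). Next is the knob: I look from above first.

Run:
```python
from h import *
yd=.0105;q=quat(np.pi+yd,1)
r.reach([.5145,-.156,.23],q)
s=r.read_state();p,d=optics.get_image("wrist");np.savez("pics/w10.npz",p=p,d=d,pos=s["eef_pos"],rot=s["eef_rot"]);cv2.imwrite("pics/w10.png",p[:,:,::-1]);print(s["time_s"],s["eef_pos"],s["contact_force"])
c=cam("wrist",s);print(proj(c,[[.5145,-.156,.114],[.5142,-.1563,.086]]))
z=np.load("pics/w1.npz");c=cam("wrist",dict(eef_pos=z["pos"],eef_rot=z["rot"]))
print("w1 cap",at_z(c,[(301.3,312.3)],.115))
```

```text
27.4417 [ 0.51458601 -0.15562099  0.22993933] [-0.50955116  0.12662353 -0.42384021]
[[322.64320262 247.38436616]
 [322.43192415 234.95461217]]
w1 cap [[ 0.51542093 -0.1538429   0.115     ]]
```

View pics/w10.png

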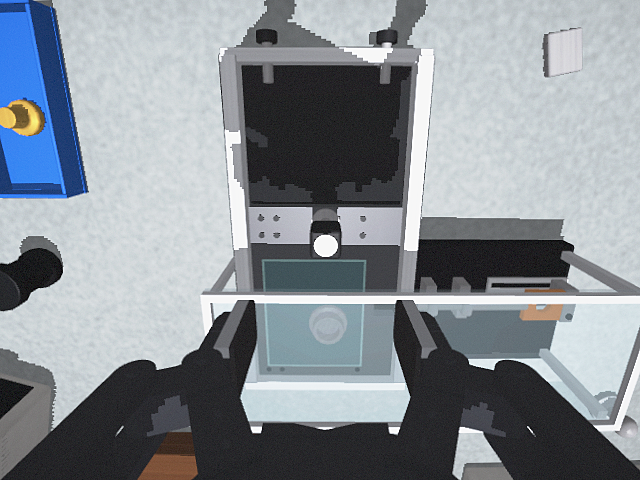

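The picture shows the black knob with its white cap at (325.5,246), 3 px (about 2 mm) to +y of my prediction. I use y = -0.1545. The guard edge is well behind the fingers.

Run:
```python
from h import *
yd=.0105;q=quat(np.pi+yd,1);k=[.5148,-.1545]
def rep(m):
    s=r.read_state();print(m,np.round(s["eef_pos"],4),np.round(s["contact_force"],2),np.round(s["torque"],2),round(s["time_s"],2),round(s["grip_width"],4))
h=r.move_straight([*k,.14],q,speed=.1,max_force=6);rep(h)
h=r.move_straight([*k,.105],q,speed=.05,max_force=5);rep(h)
if not h:
    command_gripper(.015,force=25);rep("grip")
```

```text
False [ 0.5152 -0.1547  0.1406] [ 0.13 -0.36 -0.27] [-0.   -0.01 -0.  ] 28.54 0.0596
False [ 0.515  -0.1546  0.1051] [-0.   -1.22  0.22] [ 0.    0.   -0.02] 29.39 0.06
grip [ 0.515  -0.1547  0.1054] [-0.19 -1.4   2.84] [-0.18  0.13 -0.17] 29.82 0.0215
```

Run:
```python
from h import *
yd=.0105;q=quat(np.pi+yd,1);p0=np.array([.5148,-.1545,.1052]);dv=-np.array([np.cos(yd),np.sin(yd),0])
def rep(m):
    s=r.read_state();print(m,((np.array(s["eef_pos"])-p0)@dv*1000).round(2),np.round(s["eef_pos"],4),np.round(s["contact_force"],2),round(s["time_s"],2),round(s["grip_width"],4))
h=r.move_straight(p0+.006*dv,q,speed=.012,max_force=9);rep(h)
if not h:
    h=r.move_straight(p0+.082*dv,q,speed=.03,max_force=8);rep(h)
    if not h:
        h=r.move_straight(p0+.115*dv,q,speed=.01,max_force=7.5);rep(h)
        r.hold(.2);rep("held")
```

```text
False 5.61 [ 0.5092 -0.1546  0.1054] [ 4.44 -0.15  1.78] 30.47 0.0221
False 81.65 [ 0.4332 -0.1554  0.1054] [ 5.23 -0.22  1.29] 33.15 0.0215
True 96.64 [ 0.4182 -0.1556  0.1054] [1.97 0.63 2.16] 34.88 0.0215
held 96.61 [ 0.4182 -0.1557  0.1054] [0.21 0.8  3.47] 35.08 0.0219
```

Run:
```python
from h import *
yd=.0105;q=quat(np.pi+yd,1);p0=np.array([.5148,-.1545,.1054]);dv=-np.array([np.cos(yd),np.sin(yd),0])
def rep(m):
    s=r.read_state();print(m,((np.array(s["eef_pos"])-p0)@dv*1000).round(2),np.round(s["eef_pos"],4),np.round(s["contact_force"],2),np.round(s["torque"],2),round(s["time_s"],2),round(s["grip_width"],4))
h=r.move_straight(p0+.1005*dv,q,speed=.008,max_force=9);rep(h)
r.hold(.2);rep("held")
s=r.read_state();p,d=optics.get_image("wrist");np.savez("pics/w11.npz",p=p,d=d,pos=s["eef_pos"],rot=s["eef_rot"]);cv2.imwrite("pics/w11.png",p[:,:,::-1])
p,d=optics.get_image("top");crop(p,315,155,460,290,4,"pics/top11.png")
```

```text
True 96.66 [ 0.4181 -0.1557  0.1053] [ 1.6  -0.07  2.86] [ 0.11  0.04 -0.03] 35.42 0.0217
held 96.59 [ 0.4182 -0.1557  0.1054] [ 1.3  -0.78  3.07] [-0.04  0.05  0.01] 35.62 0.0217
```

View pics/w11.png

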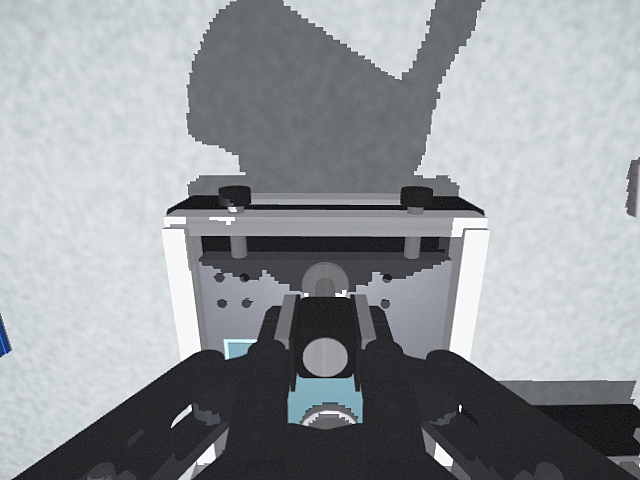

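Both screw tips, at (239,258) and (412,258), meet the plate's front edge, and a second tug stopped at the same place within 0.02 mm. I release and rise.

Run:
```python
from h import *
def rep(m):
    s=r.read_state();print(m,np.round(s["eef_pos"],4),np.round(s["contact_force"],2),round(s["time_s"],2),round(s["grip_width"],4))
command_gripper(.05);rep("open")
s=r.read_state();e=np.array(s["eef_pos"])
print(r.move_straight([e[0],e[1],.15],speed=.08,max_force=8))
r.move_straight([e[0],e[1],.25],speed=.2);rep("up")
s=r.read_state();p,d=optics.get_image("wrist");cv2.imwrite("pics/w12.png",p[:,:,::-1])
r.reach([.3,-.4,.3],s["eef_rot"]);rep("away")
for n in ("top","scene"):
    p,d=optics.get_image(n);cv2.imwrite(f"pics/{n}12.png",p[:,:,::-1])
    if n=="top":crop(p,315,155,460,290,4,"pics/top12c.png")
```

```text
open [ 0.4177 -0.1553  0.105 ] [-0.14  0.66 -0.2 ] 36.1 0.05
False
up [ 0.4172 -0.155   0.2488] [-0.04  0.67  0.1 ] 37.46 0.0499
away [ 0.3005 -0.399   0.2994] [0.42 0.54 0.62] 38.58 0.0499
```

View pics/w12.png

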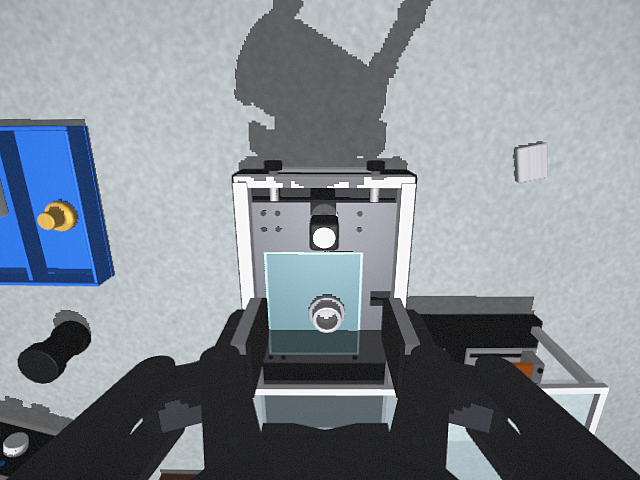

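View pics/top12c.png

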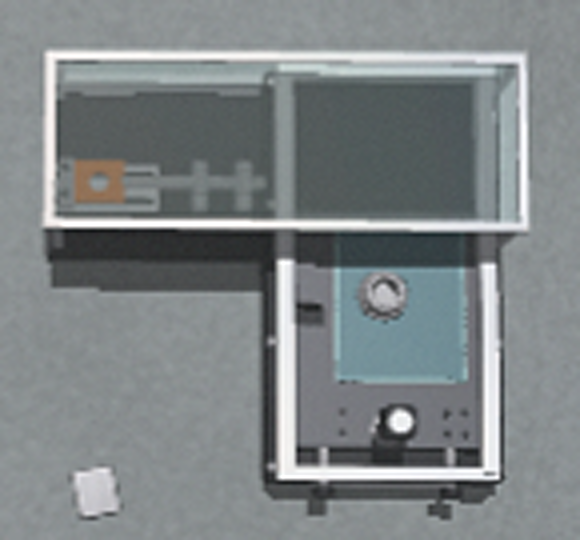

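View pics/scene12.png

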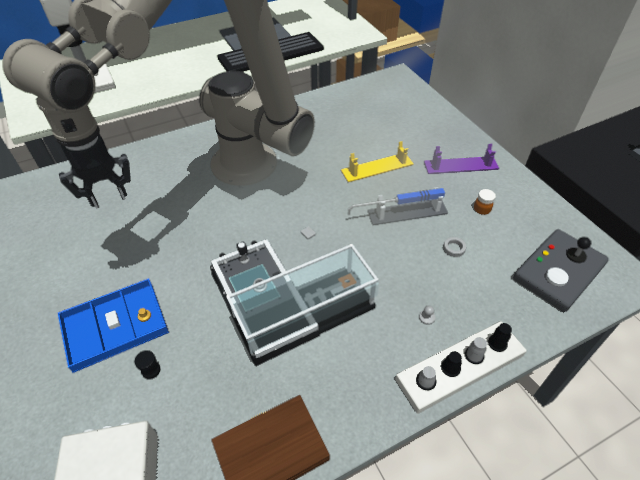

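The final views show the plate edge at both screws (w12: (275,202) and (374,202)) and the ring upright on the glass. The eye is at its block (top crop (100,183)), the hook in its stand, and everything else in place.

```bash
python3 -c "
from h import *
r.hold(.2); r.finish_job()"
```

```text
the job is handed in; nothing more can be done
```

The job is done and handed in at about 39 s on the robot's clock, with no verdict reported.

- **Bolt:** I hooked the orange eye from the open left side of the guard and drew the bolt until it met its stop block. The bolt moved about 34 mm; the pictures had shown a 33 mm gap. A second, lighter tug stopped within 0.5 mm of the first stop. The pull was cut off at roughly 12 N, worked out from the force limits I set, as I did not log the peak.
- **Hook:** It is back in the grey stand, its handle within about 1 mm and 0.1° of where it lay.
- **Plate:** I drew it by the knob about 96.6 mm until it met the screws. The pull was cut off at roughly 13 N, also worked out from the set limits. A second tug stopped at the same place within 0.02 mm.
- **Last look:** Both screw tips meet the plate's front edge, the part still stands on the glass, the eye is at its block and nothing else has moved. The gripper is open and clear of everything.

**Disagreements:** My camera readings for the knob and the eye differed by up to 2–3 mm between views. The hook went into the eye without contact all the same. After the bolt met its block the arm sagged about 2 mm, with no effect that I could see.

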